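# Feed a strip under the leaf spring of a drill jig

### The arm

A 6-joint arm with a two-finger parallel gripper is mounted at the origin on the work surface. World frame = base frame: x ahead of the robot, y to its left, z up, the work surface at z = 0. Lengths are in mm, angles in rad, forces in N, time in s.
With the tool pointing down it reaches from about 275 to 1000 mm from the base axis. Payload 8.4 kg.
Tool frame: the origin (TCP) lies midway between the tips of the shut fingers; the grasp point (between the pads) lies 19 mm behind it; z points along the fingers, y is the line along which they close (so a half turn about z gives the same grasp; the last joint's range is limited). The gripper opens to 85 mm and grips with 20 to 120 N. Pads are 22 mm wide; open, the fingers measure 114 mm over their backs; the gripper's body (76 mm by 85 mm) begins 54 mm behind the grasp point. The pads swing forward as they close: fully open they stand 13 mm farther back than shut.
Start: joints at [1.243, 0.353, 1.633, -0, 1.155, -0.002], TCP at [200.04, 592.125, 231.281] pointing down, gripper open.
Joint ranges: [-2.63, 2.63], [-0.92, 2.1], [0.06, 2.66], [-1.3, 4.44], [0, 2.69], [-3.02, 3.02]. Speed limits (rad/s): [2.22, 2.22, 2.79, 3.14, 3.14, 3.14].

### API

Orientations are given as a unit quaternion [w, x, y, z].
In Python, from cell import * gives the robot as it stands.
- The arm moves only by the tool jog_arm, never from a script. Its argument "moves" is a list of rows, each a list of 6 numbers: the shift along the tool's x, y, z in units of 25 mm (1.0 is 25 mm), then the turn, a rotation vector about the tool's x, y, z in units of 5 degrees (1.0 is 5 degrees). In form: [[tx, ty, tz, rx, ry, rz], ...]. A call has 1 to 20 rows; each row is the pose to reach, as a shift and turn from the pose commanded when the call began, along the tool's axes at that moment; what a row does not reach only later rows make up. A row lasts 1/12 s, in which the tool goes at most 41.7 mm and 7.16 degrees, less where a joint would pass 70% of its speed; a pose out of reach is approached as far as the arm can. A call with a gripper value outside its range is refused whole. "grip" is the opening, from -1 (shut) to 1 (fully open), set as the call begins (left out, the last holds). The fingers move at their own pace and stop on an object; "newtons" is the grip in N (left out, the last holds). Time passes only in rows, so rows that repeat a pose let the fingers close. It gives the time, the measured TCP pose, the force, the opening and the grip force at its end, in the units of the state.
- read_state(): the state, without advancing time (a new reading comes with each control period).
- read_camera(name): name is "side" or "top" or "wrist"; returns a dict with "color" (384x512x3 uint8, red, green, blue), "depth" (384x512 float32, mm along the optical axis (not along the pixel's ray), 0 where there is no reading), "camera_matrix" (3x3 intrinsics, pixels), "dist" ([k1, k2, p1, p2, k3] as OpenCV has them; the pictures are not rectified), "rvec" (rotation vector, rad) and "tvec" (3), from world to camera coordinates, as OpenCV has them. Camera axes: x right, y down, z forward; pixel columns grow to the right and rows downward; lengths in mm; the calibration is good to about 2 mm. A picture is of the moment at which its call begins.
- finish_job(): hands the job in; it is judged then, once.
Trained networks look in the newest picture that a camera, given by its name, has taken for a name from the list of things; names that differ only in an ending like _2 or _b are one class to them, and where a whole thing is asked for, a point or a joint stands for the part that bears it (a point fixed in the world has none). Each returns a list of dicts, best first, with "score" (0 to 1); they miss things now and then, are a little off and sometimes report something else, mostly with a low value. They report only what shows in the picture. A call takes as long as a camera call.
- find_in(camera, name): "extent" ([left, top, right, bottom] as shares, 0 to 1, of the picture: columns of its width, rows of its height, round what is visible of it).
- masks_of(camera, name): "region" (384x512 bool, what is visible of it) and "extent" ([left, top, right, bottom] as shares, 0 to 1, of the picture: columns of its width, rows of its height, round what is visible of it).
The state is a dict: "clock": time; "qpos": joint angles; "qd": joint speeds; "joint_torque": joint torques, N m; "ee_pos": TCP position; "ee_rot": TCP orientation; "wrist_force": force on the tool from outside, world axes, zero at the start; "torque": the same for the moment, N m; "grip_width": opening from 0.0 (shut) to 1.0 (fully open); "grasp_force": force on a finger pad.
Only numpy, scipy, OpenCV 4.12 (cv2) and the standard library are available. Lean on these libraries where they do the work, as an engineer would, in place of code of your own. Each camera call takes 0.05 s, during which the arm holds its last target. There are 200 camera calls.

### The job

Load the wooden strip that lies in the drill jig: press it down hard on the bed with the fingertips and slide it along the channel, so that its front end goes under the leaf spring and on until it is fully home against the end stop. Only press and slide it - do not grip or lift it - and do not touch the spring; at the end leave the strip lying flat in the jig, held by the spring, with the bottles, the spare strip and the other things on the bench where they were.

Things in the scene. Friction and masses are not known exactly. Their poses are not given: they have to be found in the camera images.
- jig: Drill jig screwed to the bench, 335 x 80 mm. Its +x is the feed direction, z up; origin on the bench top, on the channel's centre line, under the chip slot's near edge. Infeed bed x -250..0 mm, open chip slot (10 mm deep) 0..40, outfeed bed 40..85, bed tops at z = 16 mm. Guide rails to z = 24 mm form the channel, 19.5 mm wide (23 mm on the outfeed bed). Smooth: friction about 0.2.
- bridge_top (a point): Highest point of the bridge that carries the leaf spring, on the channel's centre line: jig x = -50 mm, z = 52 mm. The bridge covers x from -58 to -42 mm over the jig's whole width; its bar is 10 mm above the strip's top.
- bush_top (a point): Top of the round drill bush in the second bridge, over the chip slot: jig x = 29 mm, z = 46 mm. This bridge covers x from 18 to 40 mm over the jig's whole width; its underside is 4 mm above the strip's top.
- stop_face (a point): Point on the end stop's face that looks back along the channel (jig x = 60 mm), on the centre line, 6 mm above the bed: the middle of the strip's front end meets it when the strip is home. The stop is a steel block across the channel, 14 mm thick, top at z = 34 mm. Axes as the jig's.
- leaf_spring (a joint): Steel leaf spring, 14 mm wide, sloping down 20 degrees along the feed from the bridge to a curled lip. Joint: its angle in rad, 0 at rest, about 0.1 with the strip under it. The strip's front meets the slope at jig x = 0 and must raise it: about 3 N besides the friction. It then bears on the strip with about 5 N over the chip slot, and would tip an unheld strip down into the slot.
- spring_lip (a point): Middle of the underside of the spring's curled lip: at rest at jig x = 10 mm, z = 23 mm, 5 mm lower than the strip's top (z = 28 mm).
- strip: Strip of sanded hardwood, 180 x 18 x 12 mm, about 30 g, both ends half-round (6 mm radius), lying in the infeed channel with its front end 35 to 65 mm short of jig x = 0; its top stands 4 mm above the rails. Origin: centre of its underside; x along it towards the end stop, z up. Fingertips drag it by friction (about 0.7): press with 15 to 20 N.
- strip_front (a point): Middle of the strip's front end, at half its thickness (90 mm from its origin, 6 mm above the underside).
- spare_strip: A second strip just like it, lying loose on the bench beside the jig. Leave it alone. Origin: centre of its underside, x along it.
- glue_bottle: Small white glue bottle, 32 mm across, 110 mm tall, standing near the jig. Leave it alone. Origin: centre of its foot.
- stain_bottle: Brown bottle with a white cap, 40 mm across, 130 mm tall, standing near the jig's stop end. Leave it alone. Origin: centre of its foot.
- joint_piece_a: Grey printed connector with three sockets, about 50 mm across, 16 mm high, on the bench by the jig. Leave it alone. Origin: centre of its underside.
- joint_piece_b: Grey printed connector with two sockets at a right angle, about 36 mm across, 16 mm high, on the bench by the jig. Leave it alone. Origin: centre of its underside.
- dowel_frame: Three round dowels joined in a Y by a grey connector, 250 mm across, lying on the bench. Leave it alone. Origin: centre of the connector's underside.
- scissors: Shears with blue handles, 200 mm long, lying on the bench. Leave them alone. Origin: by the pivot, on the bench.

How it is judged (in metres and radians):
On the way:
1. the strip, pressed by the fingertips with more than 5 N, goes in under the leaf spring (contact force between the fingers and strip above 5 N and value of joint leaf_spring above 0.03 rad and x of strip_front in the frame of jig between 0 and 0.045 m), for 0.15 s.
At the end, for the whole second after the job is handed in: The strip's front end is within 2.5 mm of the end stop, the strip lies flat (within about 2 degrees and 3 mm) and at rest in the channel under the raised leaf spring, and the other loose things are within 15 mm of where they were (x of strip_front in the frame of jig between 0.0575 and 0.063 m and z of strip in the frame of jig between 0.013 and 0.019 m and z of strip_front in the frame of jig between 0.019 and 0.025 m and angle between strip's own z axis and vertical below 0.03 rad and angle between the x axis of strip and the x axis of jig, either way round below 0.04 rad and value of joint leaf_spring between 0.05 and 0.14 rad and linear speed of strip below 0.01 m/s and distance of each of spare_strip, glue_bottle, stain_bottle, joint_piece_a, joint_piece_b, dowel_frame, scissors from where it was at the start of the episode below 0.015 m); the robot touches nothing.
It fails at once if the strip is lifted off the bed (its middle more than 12 mm above it) (z of strip in the frame of jig above 0.028 m).
It fails at once if the robot pushes on the leaf spring (contact force between any of the fingers, the arm and leaf_spring above 1 N).
It fails at once if another loose thing is pushed away by more than 15 mm or knocked over (distance of any of spare_strip, glue_bottle, stain_bottle, joint_piece_a, joint_piece_b, dowel_frame, scissors from where it was at the start of the episode above 0.015 m or angle between any of glue_bottle, stain_bottle's own z axis and vertical above 0.5 rad).
It also fails if it takes over 53 s, if anything falls off the work surface, if the arm or the gripper's body presses on something with over 40 N, if the wrist force passes 120 N, or if a joint passes its speed limit or range.

## Working session

There is one attempt and no reset: what is moved stays moved. The work goes in short steps, Python scripts to look and compute and a tool call to move; the robot and the scene stay as the last step left them, time stands still between calls to the robot, and variables do not carry over. Pictures are saved under pics/ and viewed, at most 10 in all, crops included, and the job is handed in when it is done.

Besides the shell and the picture viewer there is one more tool, called in YAML: its name, and indented under it one key for each argument. jog_arm: Moves the arm, as the interface text tells. Its arguments: {"type":"object","properties":{"moves":{"type":"array","items":{"type":"array","items":{"type":"number"}}},"grip":{"type":"number"},"newtons":{"type":"number"}},"required":["moves"]}

```bash
mkdir -p pics
cat > h.py <<'E'
from cell import *
import numpy as np, cv2
def cloud(c):
    K=np.array(c["camera_matrix"]);d=np.array(c["dist"]);R=cv2.Rodrigues(np.array(c["rvec"],float))[0];t=np.array(c["tvec"],float).ravel()
    h,w=c["depth"].shape
    uv=np.stack(np.meshgrid(np.arange(w),np.arange(h)),-1).reshape(-1,1,2).astype(np.float32)
    n=cv2.undistortPoints(uv,K,d).reshape(h,w,2)
    z=c["depth"].astype(float)
    P=np.dstack([n[...,0]*z,n[...,1]*z,z])
    W=(P-t)@R
    W[z==0]=np.nan
    return W
def save(c,name,crop=None,s=1):
    im=c["color"][...,::-1]
    if crop: im=im[crop[1]:crop[3],crop[0]:crop[2]]
    cv2.imwrite("pics/"+name,cv2.resize(im,None,fx=s,fy=s))
E
python3 - <<'E'
from h import *
s=read_state();print(s["clock"],s["ee_pos"],s["ee_rot"],s["wrist_force"])
a=read_camera("top");b=read_camera("side")
cv2.imwrite("pics/a.png",np.vstack([a["color"],b["color"]])[...,::-1][:, :] if 0 else cv2.resize(np.hstack([a["color"],b["color"]])[...,::-1],(800,300)))
save(a,"top.png",None,1.5)
W=cloud(a)
for n in ["jig","strip","leaf_spring","bush_top","stop_face","glue_bottle","stain_bottle","joint_piece_a","spare_strip","scissors","dowel_frame"]:
    for r in masks_of("top",n)[:3]:
        m=r["region"];p=W[m];p=p[~np.isnan(p[:,0])]
        if len(p)==0: continue
        rc=cv2.minAreaRect(p[:,:2].astype(np.float32))
        print(n,round(r["score"],2),np.round(np.array(r["extent"])*[512,384,512,384]),"med",np.round(np.median(p,0)),"rect",np.round(rc[0]),np.round(rc[1]),round(rc[2],1),"z",np.round(np.percentile(p[:,2],[5,50,95])))
E
```

```text
0.0 [199.88141189 591.64000759 230.55117416] [-1.13973890e-04  1.62178169e-01  9.86761222e-01 -7.20599695e-04] [-1.07935359 -0.20451086  0.28433321]
jig 0.6 [200. 183. 297. 241.] med [519.  68.  18.] rect [517.  55.] [343.  86.] 67.1 z [ 7. 18. 46.]
strip 0.68 [240. 206. 293. 234.] med [486.  -7.  28.] rect [488.  -9.] [179.  24.] 66.5 z [22. 28. 32.]
leaf_spring 0.49 [232. 229. 242. 245.] med [431.  74.  13.] rect [429.  80.] [36. 44.] 85.7 z [ 2. 13. 19.]
bush_top 0.72 [201. 187. 300. 243.] med [516.  62.  18.] rect [516.  52.] [347.  90.] 67.3 z [ 4. 18. 45.]
bush_top 0.71 [240. 206. 292. 232.] med [489.  -6.  28.] rect [490.  -9.] [181.  22.] 67.3 z [23. 28. 32.]
bush_top 0.3 [367. 204. 433. 271.] med [ 459. -447.   11.] rect [ 477. -436.] [220. 214.] 45.2 z [-2. 11. 16.]
stop_face 0.59 [198. 185. 296. 242.] med [517.  68.  18.] rect [514.  54.] [344.  84.] 67.9 z [ 7. 18. 45.]
stop_face 0.21 [ 98. 183. 146. 233.] med [529. 479.   9.] rect [544. 493.] [195. 106.] 43.9 z [ 4.  9. 15.]
glue_bottle 0.38 [240. 210. 293. 233.] med [489.  -7.  28.] rect [488.  -8.] [178.  19.] 67.3 z [23. 28. 32.]
stain_bottle 0.5 [180. 170. 198. 188.] med [620. 246.  79.] rect [638. 261.] [67. 54.] 67.1 z [ -1.  79. 131.]
joint_piece_a 0.62 [217. 173. 228. 180.] med [644. 141.  14.] rect [646. 138.] [37. 29.] 1.4 z [ 4. 14. 19.]
spare_strip 0.83 [243. 180. 290. 205.] med [579.   1.  12.] rect [579.  -1.] [177.  18.] 59.7 z [ 8. 12. 16.]
spare_strip 0.47 [224. 199. 238. 209.] med [538. 110.  38.] rect [538. 112.] [45. 14.] 67.3 z [29. 38. 45.]
scissors 0.8 [ 97. 181. 143. 233.] med [539. 490.   9.] rect [550. 486.] [198.  97.] 32.8 z [ 3.  9. 15.]
dowel_frame 0.94 [365. 202. 431. 272.] med [ 457. -449.   12.] rect [ 478. -436.] [216. 211.] 43.8 z [ 3. 12. 16.]
```

View pics/top.png

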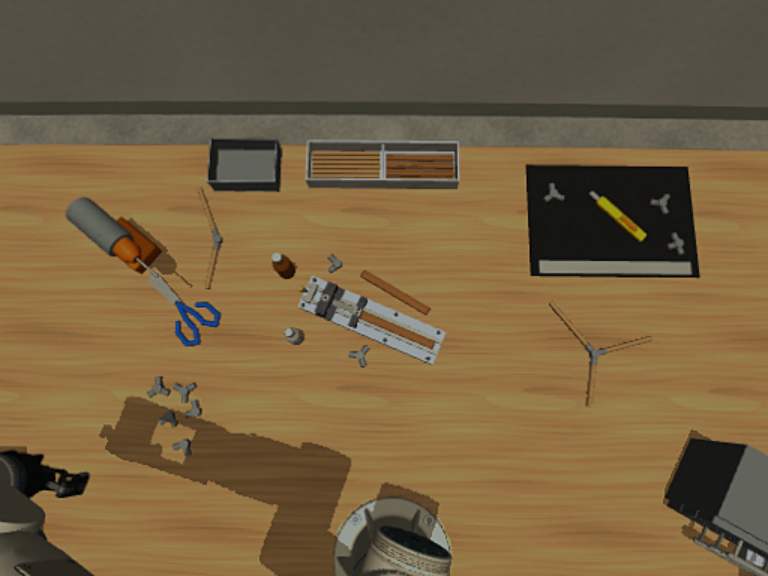

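View pics/a.png

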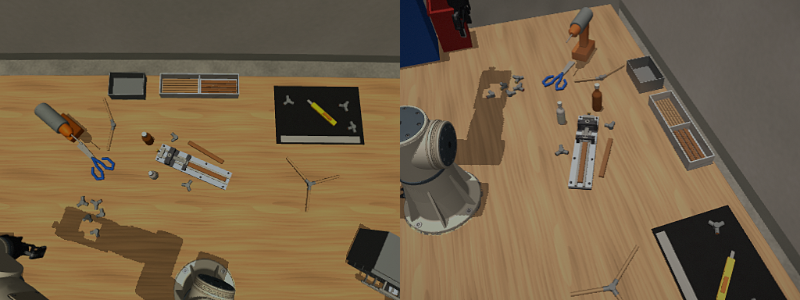

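The top view shows the jig running from the stop end at about (300,290) to the infeed end at (445,340). The feed direction is therefore about 67° from world +x. The strip's centre is near (488,-8), so its front is about 62 mm short of the slot. The glue bottle (292,335) and stain bottle (283,264) both stand at the stop end. I'll move above the strip's rear with the gripper shut and take a close look.

jog_arm:
  moves:
    - [-18.5, -21.4, 0, 0, 0, 0.85]
    - [-18.5, -21.4, 0, 0, 0, 0.85]
    - [-18.5, -21.4, 0, 0, 0, 0.85]
    - [-18.5, -21.4, 0, 0, 0, 0.85]
    - [-18.5, -21.4, 0, 0, 0, 0.85]
    - [-18.5, -21.4, 0, 0, 0, 0.85]
    - [-18.5, -21.4, 0, 0, 0, 0.85]
    - [-18.5, -21.4, 0, 0, 0, 0.85]
    - [-18.5, -21.4, 0, 0, 0, 0.85]
    - [-18.5, -21.4, 0, 0, 0, 0.85]
    - [-18.5, -21.4, 0, 0, 0, 0.85]
    - [-18.5, -21.4, 0, 0, 0, 0.85]
    - [-18.5, -21.4, 0, 0, 0, 0.85]
    - [-18.5, -21.4, 0, 0, 0, 0.85]
    - [-18.5, -21.4, 0, 0, 0, 0.85]
    - [-18.5, -21.4, 0, 0, 0, 0.85]
    - [-18.5, -21.4, 0, 0, 0, 0.85]
    - [-18.5, -21.4, 0, 0, 0, 0.85]
    - [-18.5, -21.4, 0, 0, 0, 0.85]
    - [-18.5, -21.4, 0, 0, 0, 0.85]
  grip: -1

```text
clock: 2.32
ee_pos: [466.5, -62.7, 231.1]
ee_rot: [-0.0, 0.199, 0.98, 0.0]
wrist_force: [-0.3, 1.2, -0.0]
grip_width: -0.001
grasp_force: 0.0
```

Run:
```python
from h import *
s=read_state();print(s["clock"],s["ee_pos"],s["ee_rot"],s["wrist_force"])
for cam in ["wrist","top","side"]:
    a=read_camera(cam)
    if cam=="wrist": save(a,"w1.png",None,1.5)
    W=cloud(a)
    for n in ["strip","jig"]:
      for r in masks_of(cam,n)[:2]:
        m=r["region"];p=W[m];p=p[~np.isnan(p[:,0])]
        if len(p)<20: continue
        if n=="strip": p=p[abs(p[:,2]-np.median(p[:,2]))<3]
        rc=cv2.minAreaRect(p[:,:2].astype(np.float32))
        vx=cv2.fitLine(p[:,:2].astype(np.float32),cv2.DIST_HUBER,0,.01,.01).ravel()
        print(cam,n,round(r["score"],2),np.round(np.array(r["extent"])*[512,384,512,384]),"med",np.round(np.median(p,0),1),"rect",np.round(rc[0],1),np.round(rc[1],1),round(rc[2],1),"line",np.degrees(np.arctan2(vx[1],vx[0])).round(1),vx[2:].round(1))
```

```text
2.3167 [466.54054849 -62.6504359  231.08643515] [-4.03206268e-04  1.99271840e-01  9.79944153e-01  1.69117063e-04] [-0.2964554   1.15537409 -0.00432648]
wrist strip 0.97 [233. 154. 371. 170.] med [486.3  -7.6  27.6] rect [486.4  -7.7] [178.2  20.4] 66.4 line 67.0 [486.   -7.7]
wrist jig 0.91 [224. 123. 496. 195.] med [517.   72.2  16.9] rect [520.5  57.4] [358.8  94. ] 67.3 line 65.0 [507.6  66.1]
top strip 0.76 [240. 204. 293. 233.] med [488.9   7.   27.9] rect [489.6  -7.8] [178.7  23.2] 66.1 line 67.1 [489.6  -5.5]
top strip 0.25 [201. 183. 296. 240.] med [510.5  65.2  17.9] rect [514.3  54.3] [336.4  80.3] 67.5 line 63.6 [486.5  35.9]
top jig 0.72 [198. 184. 295. 241.] med [528.7  91.4  18.6] rect [494.7  65.3] [346.4 134.4] 61.6 line 63.2 [512.   72.1]
side strip 0.83 [227. 183. 241. 232.] med [480.4 -18.9  29.1] rect [484.9  -9.7] [176.   19.1] 66.7 line 67.2 [482.6 -14.9]
side jig 0.95 [213. 143. 255. 244.] med [501.   24.7  19. ] rect [514.1  61.6] [363.   80.2] 67.3 line 65.7 [519.1  47.9]
```

View pics/w1.png

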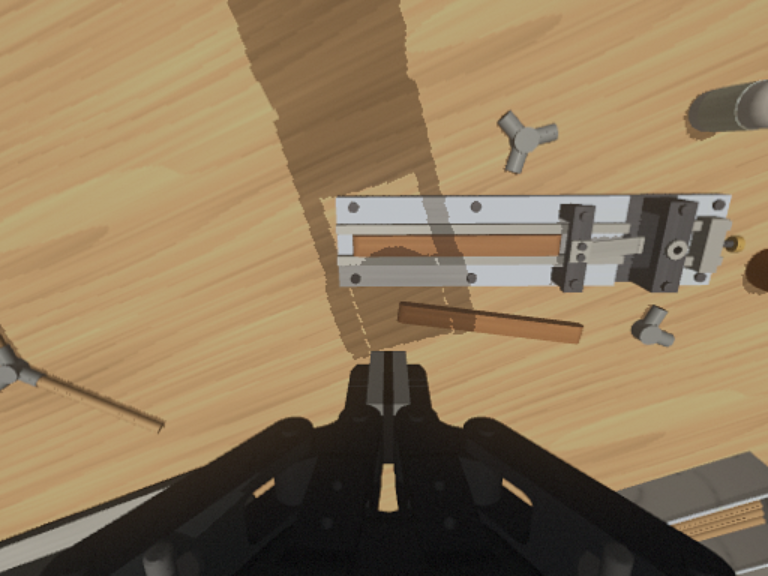

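The wrist view shows the strip spanning (352–562, 245), bridge ahead at (577,245), bush at (677,250), and the fingertips at (388,355). Tool y is now parallel to the feed. I'll go down to just above the strip, 60 mm behind its centre.

jog_arm:
  moves:
    - [0.13, -0.06, 2, 0, 0, 0]
    - [0.13, -0.06, 4, 0, 0, 0]
    - [0.13, -0.06, 5.5, 0, 0, 0]
    - [0.13, -0.06, 6.8, 0, 0, 0]
    - [0.13, -0.06, 7.5, 0, 0, 0]
    - [0.13, -0.06, 7.8, 0, 0, 0]
    - [0.13, -0.06, 7.9, 0, 0, 0]
    - [0.13, -0.06, 7.9, 0, 0, 0]
    - [0.13, -0.06, 7.9, 0, 0, 0]
    - [0.13, -0.06, 7.9, 0, 0, 0]

```text
clock: 3.6
ee_pos: [464.8, -63.0, 35.4]
ee_rot: [0.002, 0.199, 0.98, 0.0]
wrist_force: [-0.2, 1.5, 0.2]
grip_width: -0.001
grasp_force: 0.0
```

Run:
```python
from h import *
s=read_state();print(s["clock"],s["ee_pos"],s["wrist_force"])
a=read_camera("wrist");save(a,"w2.png",None,1.5)
W=cloud(a)
r=masks_of("wrist","strip")
u=np.array([.3907,.9205]);n=np.array([-.9205,.3907])
for q in r[:2]:
    p=W[q["region"]];p=p[~np.isnan(p[:,0])];d=p[:,:2]-s["ee_pos"][:2]
    print(q["score"],np.percentile(d@u,[1,50,99]).round(1),np.percentile(d@n,[2,50,98]).round(1),np.median(p[:,2]))
# bridge: high points in corridor ahead
d=W[...,:2]-s["ee_pos"][:2];al=d@u;la=d@n
for zl,zh in [(47,56),(40,50)]:
    m=(abs(la)<35)&(W[...,2]>zl)&(W[...,2]<zh)&(al>60)&(al<330)
    h,e=np.histogram(al[m],np.arange(60,331,6));print(zl,[(int(x),int(c)) for x,c in zip(e,h) if c>5])
```

```text
3.6 [464.77230357 -63.0442842   35.37644956] [-0.16377997  1.47505704  0.15733135]
47 []
40 [(144, 122)]
```

View pics/w2.png

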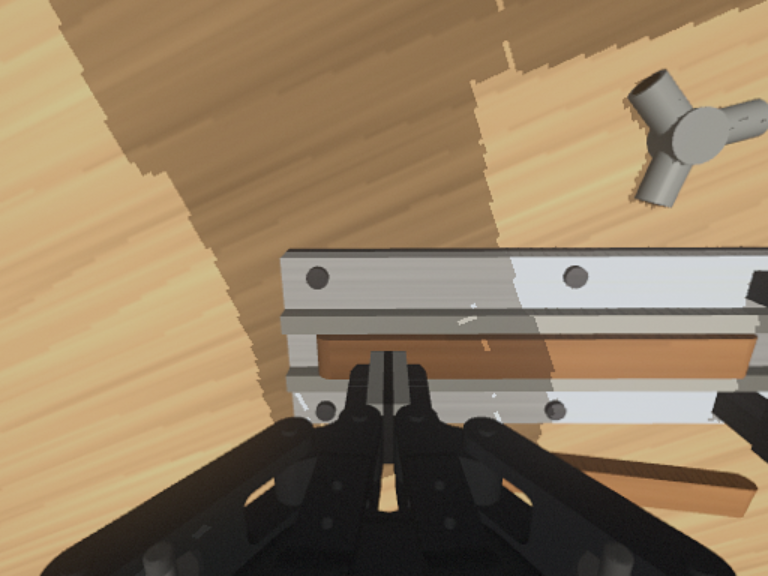

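The close view shows the strip spanning (318–755, 335–378), with the pads' near edge at row 351. I'll check the sideways centring of the fingertips on the strip before pressing.

Run:
```python
from h import *
s=read_state();print(s["ee_pos"])
a=read_camera("wrist");W=cloud(a)
u=np.array([.3907,.9205]);n=np.array([-.9205,.3907])
c=np.array(s["ee_pos"])
pts=np.array([c+np.r_[n*k,0] for k in (-11,0,11)]+[np.r_[c[:2]+n*k,28] for k in (-9,0,9)])
px=cv2.projectPoints(pts,np.array(a["rvec"],float),np.array(a["tvec"],float),np.array(a["camera_matrix"]),np.array(a["dist"]))[0].reshape(-1,2)*1.5
print(px.round(0).tolist())
d=W[...,:2]-c[:2]
for col in (230,300,400,450):   # strip rows
    rr=range(205,268,3)
    print(col,[(r*1.5,round(float(d[r,col]@n),1),round(float(W[r,col,2]),0)) for r in rr])
```

```text
[464.47279291 -63.01450365  35.11533242]
[[389.0, 395.0], [389.0, 371.0], [390.0, 346.0], [389.0, 381.0], [389.0, 362.0], [389.0, 342.0]]
230 [(307.5, 18.8, 15.0), (312.0, 18.1, 19.0), (316.5, 18.3, 24.0), (321.0, 16.3, 24.0), (325.5, 14.3, 24.0), (330.0, 12.2, 24.0), (334.5, 10.4, 24.0), (339.0, 8.7, 25.0), (343.5, 8.0, 27.0), (348.0, 6.1, 27.0), (352.5, 4.0, 27.0), (357.0, 1.7, 27.0), (361.5, 0.4, 28.0), (366.0, -2.2, 27.0), (370.5, -4.3, 27.0), (375.0, -6.7, 27.0), (379.5, -8.2, 28.0), (384.0, -13.4, 23.0), (388.5, -15.2, 24.0), (393.0, -22.9, 16.0), (397.5, -25.8, 15.0)]
300 [(307.5, 19.0, 15.0), (312.0, 18.4, 19.0), (316.5, 18.4, 24.0), (321.0, 15.9, 23.0), (325.5, 14.6, 24.0), (330.0, 12.0, 23.0), (334.5, 9.6, 22.0), (339.0, 10.3, 28.0), (343.5, 8.4, 28.0), (348.0, 6.0, 27.0), (352.5, 4.3, 28.0), (357.0, 2.0, 27.0), (361.5, 0.0, 27.0), (366.0, -2.0, 28.0), (370.5, -3.7, 28.0), (375.0, -6.0, 28.0), (379.5, -10.2, 25.0), (384.0, -13.3, 23.0), (388.5, -15.0, 24.0), (393.0, -23.0, 15.0), (397.5, -25.6, 15.0)]
400 [(307.5, 19.4, 16.0), (312.0, 18.9, 20.0), (316.5, 18.2, 23.0), (321.0, 16.8, 24.0), (325.5, 14.6, 24.0), (330.0, 12.4, 23.0), (334.5, 10.0, 23.0), (339.0, 10.2, 27.0), (343.5, 8.3, 27.0), (348.0, 6.3, 27.0), (352.5, 4.7, 28.0), (357.0, 2.3, 28.0), (361.5, 0.6, 28.0), (366.0, -1.9, 27.0), (370.5, -3.8, 28.0), (375.0, -5.9, 28.0), (379.5, -10.3, 24.0), (384.0, -12.8, 24.0), (388.5, -15.0, 24.0), (393.0, -22.9, 15.0), (397.5, -24.8, 16.0)]
450 [(307.5, 19.4, 16.0), (312.0, 18.7, 19.0), (316.5, 18.9, 24.0), (321.0, 16.7, 24.0), (325.5, 14.4, 23.0), (330.0, 12.7, 24.0), (334.5, 10.3, 23.0), (339.0, 10.1, 27.0), (343.5, 8.7, 28.0), (348.0, 6.7, 28.0), (352.5, 5.6, 30.0), (357.0, 2.5, 28.0), (361.5, 1.1, 29.0), (366.0, -1.3, 28.0), (370.5, -3.6, 28.0), (375.0, -5.7, 28.0), (379.5, -9.5, 25.0), (384.0, -13.0, 23.0), (388.5, -14.6, 24.0), (393.0, -22.3, 16.0), (397.5, -24.4, 16.0)]
```

jog_arm:
  moves:
    - [0.03, 0, 0.1, 0, 0, 0]
    - [0.03, 0, 0.15, 0, 0, 0]
    - [0.03, 0, 0.2, 0, 0, 0]
    - [0.03, 0, 0.25, 0, 0, 0]
    - [0.03, 0, 0.27, 0, 0, 0]
    - [0.03, 0, 0.27, 0, 0, 0]

```text
clock: 4.25
ee_pos: [462.7, -62.6, 28.0]
ee_rot: [-0.0, 0.199, 0.98, -0.0]
wrist_force: [-5.4, 0.3, 22.4]
grip_width: 0.001
grasp_force: 10.8
```

jog_arm:
  moves:
    - [0, 0, 0, 0, 0, 0]
    - [0, 0, 0, 0, 0, 0]

```text
clock: 4.42
ee_pos: [462.7, -62.6, 28.0]
ee_rot: [-0.0, 0.199, 0.98, 0.0]
wrist_force: [-4.9, 0.6, 21.9]
grip_width: -0.001
grasp_force: 10.7
```

Pressing steadily at about 22 N. Next I'll slide the first stretch and watch the force.

jog_arm:
  moves:
    - [0, 0.1, 0, 0, 0, 0]
    - [0, 0.2, 0, 0, 0, 0]
    - [0, 0.3, 0, 0, 0, 0]
    - [0, 0.4, 0, 0, 0, 0]
    - [0, 0.5, 0, 0, 0, 0]
    - [0, 0.6, 0, 0, 0, 0]
    - [0, 0.7, 0, 0, 0, 0]
    - [0, 0.8, 0, 0, 0, 0]
    - [0, 0.9, 0, 0, 0, 0]
    - [0, 1.0, 0, 0, 0, 0]
    - [0, 1.1, 0, 0, 0, 0]
    - [0, 1.2, 0, 0, 0, 0]
    - [0, 1.2, 0, 0, 0, 0]

```text
clock: 5.5
ee_pos: [474.9, -35.4, 28.0]
ee_rot: [0.0, 0.198, 0.98, -0.0]
wrist_force: [-4.8, -3.1, 18.8]
grip_width: 0.001
grasp_force: 9.4
```

Run:
```python
from h import *
s=read_state();c=np.array(s["ee_pos"]);print(c,s["wrist_force"])
u=np.array([.3907,.9205]);n=np.array([-.9205,.3907])
a=read_camera("wrist");W=cloud(a)
save(a,"w3.png",None,1.5)
d=W[...,:2]-c[:2]
al=d@u;la=d@n
m=(abs(la)<8)&(abs(W[...,2]-28)<3)&(al<170)
print("strip along rel. tcp",np.nanpercentile(al[m],[.5,99.5]).round(1),"lat",np.median(la[m]))
```

```text
[474.86375337 -35.37175993  27.98145308] [-4.79830454 -3.0848008  18.77781435]
strip along rel. tcp [-28.1 126.5] lat 0.7976865644660118
```

View pics/w3.png

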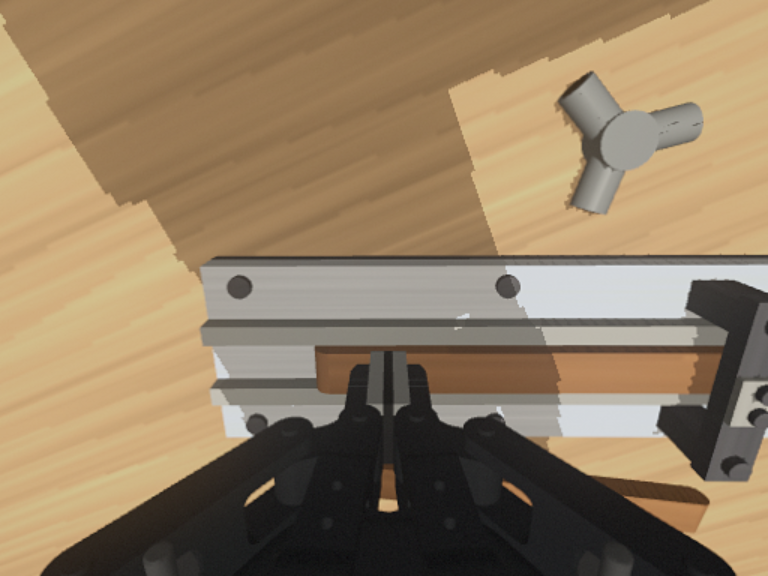

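The strip moved with the fingers without slipping: its rear stays at px 316 and has advanced about 30 mm. The bridge is now in view at (690–768, 280–480). I'll carry on under the spring.

jog_arm:
  moves:
    - [0, 0.1, 0.01, 0, 0, 0]
    - [0, 0.2, 0.01, 0, 0, 0]
    - [0, 0.3, 0.01, 0, 0, 0]
    - [0, 0.4, 0.01, 0, 0, 0]
    - [0, 0.5, 0.01, 0, 0, 0]
    - [0, 0.6, 0.01, 0, 0, 0]
    - [0, 0.7, 0.01, 0, 0, 0]
    - [0, 0.8, 0.01, 0, 0, 0]
    - [0, 0.9, 0.01, 0, 0, 0]
    - [0, 1.0, 0.01, 0, 0, 0]
    - [0, 1.1, 0.01, 0, 0, 0]
    - [0, 1.2, 0.01, 0, 0, 0]
    - [0, 1.3, 0.01, 0, 0, 0]
    - [0, 1.4, 0.01, 0, 0, 0]
    - [0, 1.5, 0.01, 0, 0, 0]
    - [0, 1.6, 0.01, 0, 0, 0]
    - [0, 1.7, 0.01, 0, 0, 0]
    - [0, 1.8, 0.01, 0, 0, 0]
    - [0, 1.8, 0.01, 0, 0, 0]

```text
clock: 7.13
ee_pos: [492.0, 5.6, 28.0]
ee_rot: [0.0, 0.198, 0.98, -0.001]
wrist_force: [-6.6, -8.6, 25.0]
grip_width: -0.002
grasp_force: 12.0
```

```bash
cat > m.py <<'E'
from h import *
s=read_state();c=np.array(s["ee_pos"]);print(c,s["wrist_force"])
u=np.array([.3907,.9205]);n=np.array([-.9205,.3907])
a=read_camera("wrist");W=cloud(a)
d=W[...,:2]-c[:2]
al=d@u;la=d@n
m=(abs(la)<8)&(abs(W[...,2]-28)<3)&(al<170)
print("strip along rel. tcp",np.nanpercentile(al[m],[.5,99.5]).round(1),"lat",np.median(la[m]), "z slope",np.polyfit(al[m],W[...,2][m],1))
b=(abs(la)<35)&(W[...,2]>44)&(W[...,2]<56)&(al>25)
print("bridge near edge",np.percentile(al[b],[1,50,99]) if b.sum()>5 else None)
E
python3 m.py
```

```text
[491.99511492   5.55390659  27.97308359] [-6.60728026 -8.57008466 24.98060008]
strip along rel. tcp [-28.4 141. ] lat 2.151053360949991 z slope [2.48243934e-03 2.73988615e+01]
bridge near edge [73.13632599 80.40850146 95.26790488]
```

jog_arm:
  moves:
    - [0, 0.1, 0, 0, 0, 0]
    - [0, 0.2, 0, 0, 0, 0]
    - [0, 0.3, 0, 0, 0, 0]
    - [0, 0.4, 0, 0, 0, 0]
    - [0, 0.5, 0, 0, 0, 0]
    - [0, 0.6, 0, 0, 0, 0]
    - [0, 0.7, 0, 0, 0, 0]
    - [0, 0.8, 0, 0, 0, 0]
    - [0, 0.9, 0, 0, 0, 0]
    - [0, 1.0, 0, 0, 0, 0]
    - [0, 1.1, 0, 0, 0, 0]
    - [0, 1.2, 0, 0, 0, 0]
    - [0, 1.3, 0, 0, 0, 0]
    - [0, 1.4, 0, 0, 0, 0]
    - [0, 1.4, 0, 0, 0, 0]
    - [0, 1.4, 0, 0, 0, 0]

```text
clock: 8.52
ee_pos: [505.5, 37.9, 28.0]
ee_rot: [-0.0, 0.198, 0.98, -0.001]
wrist_force: [-5.9, -8.0, 23.7]
grip_width: 0.003
grasp_force: 11.6
```

```bash
python3 m.py
```

```text
[505.49696812  37.85110785  27.95765496] [-5.94593839 -7.98673683 23.68552323]
strip along rel. tcp [-28.5 117.6] lat 3.137500412398008 z slope [3.03861032e-03 2.73796808e+01]
bridge near edge [ 38.5920438   49.06762319 130.35058429]
```

jog_arm:
  moves:
    - [0, 0.05, 0, 0, 0, 0]
    - [0, 0.1, 0, 0, 0, 0]
    - [0, 0.15, 0, 0, 0, 0]
    - [0, 0.2, 0, 0, 0, 0]
    - [0, 0.25, 0, 0, 0, 0]
    - [0, 0.3, 0, 0, 0, 0]
    - [0, 0.3, 0, 0, 0, 0]

```text
clock: 9.15
ee_pos: [508.3, 44.5, 28.0]
ee_rot: [-0.0, 0.198, 0.98, -0.001]
wrist_force: [-6.5, -9.4, 24.3]
grip_width: -0.001
grasp_force: 11.9
```

```bash
python3 m.py
```

```text
[508.25057787  44.49988594  27.96485402] [-6.50336142 -9.3559574  24.31795143]
strip along rel. tcp [-28.7 148.8] lat 3.2568285917017232 z slope [1.96704569e-03 2.74063964e+01]
bridge near edge [ 31.45273013  43.22052021 124.7618518 ]
```

jog_arm:
  moves:
    - [0, 0.04, 0, 0, 0, 0]
    - [0, 0.08, 0, 0, 0, 0]
    - [0, 0.12, 0, 0, 0, 0]
    - [0, 0.16, 0, 0, 0, 0]
    - [0, 0.16, 0, 0, 0, 0]

```text
clock: 9.62
ee_pos: [509.0, 46.7, 27.9]
ee_rot: [-0.001, 0.198, 0.98, -0.002]
wrist_force: [-9.6, -20.6, 28.1]
grip_width: -0.001
grasp_force: 13.9
```

```bash
python3 m.py
```

```text
[508.96493841  46.72159821  27.93232   ] [ -9.58678926 -20.55712509  28.10043555]
strip along rel. tcp [-30.5 147.8] lat 3.2492657101072044 z slope [1.07801298e-03 2.74133942e+01]
bridge near edge [ 29.15144256  41.0699677  121.97263832]
```

The feed force jumped to about 21 N and motion stopped: the strip is against the stop. I'll lift straight up and check.

jog_arm:
  moves:
    - [0, 0, -0.2, 0, 0, 0]
    - [0, 0, -0.6, 0, 0, 0]
    - [0, -0.3, -1.5, 0, 0, 0]
    - [0, -0.8, -3, 0, 0, 0]
    - [0, -1.5, -4.5, 0, 0, 0]
    - [0, -2, -6, 0, 0, 0]
    - [0, -2, -6, 0, 0, 0]
    - [0, -2, -6, 0, 0, 0]
    - [0, -2, -6, 0, 0, 0]
    - [0, -2, -6, 0, 0, 0]

```text
clock: 10.5
ee_pos: [489.8, 3.6, 175.8]
ee_rot: [-0.001, 0.198, 0.98, -0.0]
wrist_force: [0.3, 0.6, -0.3]
grip_width: 0.003
grasp_force: 0.0
```

Run:
```python
from h import *
s=read_state();c=np.array(s["ee_pos"]);print(s["clock"],c,s["wrist_force"])
u=np.array([.3907,.9205]);n=np.array([-.9205,.3907])
a=read_camera("wrist");W=cloud(a);save(a,"w4.png",None,1.5)
for nm in ["strip","jig"]:
    for r in masks_of("wrist",nm)[:1]:
        p=W[r["region"]];p=p[~np.isnan(p[:,0])]
        if nm=="strip":p=p[abs(p[:,2]-27.5)<4]
        d=p[:,:2]-c[:2]
        print(nm,r["score"],np.percentile(d@u,[.5,99.5]).round(1),np.median(p,0).round(1))
        if nm=="strip":
            vx=cv2.fitLine(p[:,:2].astype(np.float32),cv2.DIST_HUBER,0,.01,.01).ravel();print("ang",np.degrees(np.arctan2(vx[1],vx[0])), np.polyfit(d@u,p[:,2],1))
```

```text
10.5 [489.79528613   3.63859018 175.78655992] [ 0.27462266  0.64669804 -0.2852791 ]
strip 0.9 [ 15.6 190.9] [513.5  55.7  27.5]
ang 69.93387 [-1.44056474e-03  2.74612549e+01]
jig 0.7 [-113.9  222.9] [506.2  56.1  16.5]
```

View pics/w4.png

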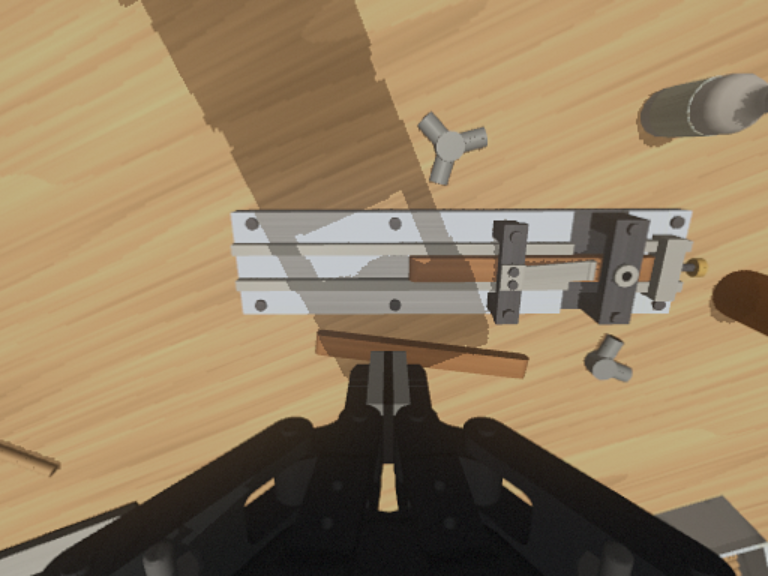

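The picture shows the strip running under the spring (545,275) and the bush bridge right up to the stop face (652,265). Its rear sits at about jig x = -120, so the front is at about 60 mm, fully home. It lies flat and the other things are undisturbed. I'll hand it in.

```bash
python3 -c "
from cell import *
print(finish_job())"
```

```text
the job is handed in; nothing more can be done
None
```

I handed the job in at about 10.5 s on the robot's clock: the strip was pressed and slid under the leaf spring until it met the end stop (front at about jig x = 60 mm), lies flat, and nothing else appeared to have moved in the last wrist picture; no verdict came back.

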